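Open the paste jar at the paste stand

TASK

Get the paste ready for use: lay the spatula flat in its bed in the wooden stand, blade in the wide pocket, and stand the closed square jar upright, fully down in the stand's square well, which will keep it from turning. With both in place, unscrew the cap, turning it anticlockwise until the thread lets go and without pulling the jar up out of the well, then lift it only just clear and finish holding it level over the open mouth, about a finger's breadth above the rim. Do not let go of the cap at the end, and leave the other things on the desk where they are.

Things in the scene. Friction and masses are not known exactly. Their poses are not given: they have to be found in the camera images.
- stand: weighted wooden paste stand, fixed to the desk; base plate 196 (x) x 186 (y) x 6 mm, origin in the middle of its underside, z up. On its +y half is the square well, on its -y half the spatula bed, which runs along its x axis with the blade pocket toward +x
- well (a point): centre of the square well's floor (6 mm above the desk, axes as the stand's). Inside 66 x 66 mm, walls 5 mm thick, rising 20 mm above the floor
- bed (a point): middle of the spatula bed's floor, 6 mm above the desk, axes as the stand's. From x -50 to +30 mm the bed is an open flat with no walls within 45 mm of its middle line, for the fingers. From x -80 to -50 mm it is the handle pocket, 21 mm wide inside, side walls 13 mm thick; from +30 to +88 mm the blade pocket, 38 mm wide inside. All pocket walls are 8 mm high
- blade_pocket (a point): floor point in the blade pocket, 51.5 mm toward +x from bed. With the spatula laid in the middle of its bed, its origin is over bed and blade at this point; the pockets leave about 6 mm play lengthwise and 3 mm sideways either way
- spatula: loose paste spatula, 155 mm long, 50 g; origin on its underside, x along it toward the blade, z up. Flat black handle x -74 to +26 mm, 15 mm wide, 12 mm high; steel blade x +21 to +81 mm, 30 mm wide, 3 mm thick; both lie on the same flat underside. It balances near x = 0: grip the handle there, across its width
- blade (a point): on the spatula's underside, middle of the blade, 51 mm along its x axis from its origin
- jar: loose white plastic paste jar, 0.22 to 0.37 kg; square body 62 x 62 mm, 46 mm high, edges rounded 5 mm, with a flat shoulder and a round neck 41 mm across, rim at 66 mm. Origin in the middle of its underside, z up. Any of its four quarter turns fits the well (2 mm play a side). Standing free on the desk it would turn together with its cap
- jar_rim (a point): centre of the jar's mouth at the height of the rim, 66 mm above its underside. A springy rubber ring on the rim presses the shut cap up against the thread with about 20 N, so that it takes some 0.3 to 0.5 N m to turn at first and is loose after about 0.9 rad
- cap: black ribbed screw cap, on the jar at the start; 58 mm across, 22 mm high, 40 g; origin in the middle of its lower edge, z up. Shut, its lower edge is 51 mm above the jar's underside, 5 mm above the shoulder, and its x axis lies along the jar's. Shut, it carries the jar: the jar can be lifted by it. Any grip round it with 60 N or more holds
- cap_top (a point): centre of the cap's flat top, 22 mm above its lower edge. The cap unscrews anticlockwise seen from above (+z rotation) and comes free 2.0 rad from shut; up to 2.6 rad does no harm. The thread is level for 0.45 rad, then climbs 3.3 mm per rad, about 5 mm in all; the cap need not be raised along it: let go midway it sinks back on the rubber ring and stays turned
- glue_stick: bystander: standing glue stick, 28 mm across, 88 mm high; origin in the middle of its underside
- tape_roll: bystander: white tape roll lying flat, 64 mm across, 18 mm high; origin in the middle of its underside
- key_tag: bystander: oval key tag with a key, 25 x 89 x 11 mm, lying; origin on its underside
Mind the look-alikes: they are no part of the job. There is more than one size of the cap; the job needs the largest.

How it is judged (in metres and radians):
On the way, in this order (a step that is already met when the one before it is completed fails the run):
1. spatula lies flat in its bed, blade in the wide pocket, and the jar, still closed, stands fully down in the well (horizontal distance between blade and blade_pocket below 0.011 m and angle between the x axis of spatula and the x axis of stand, either way round below 0.12 rad and z of spatula in the frame of bed below 0.003 m and angle between each of spatula, jar's own z axis and vertical below 0.06 rad and horizontal distance between jar and well below 0.006 m and z of jar in the frame of well below 0.003 m and z of cap in the frame of jar below 0.06 m), for 0.2 s.
2. cap unscrewed and lifted clear of the neck while the jar stays down in the well (z of cap in the frame of jar_rim above 0.003 m and z of jar in the frame of well below 0.003 m), for 0.1 s.
At the end, for the whole second after the job is handed in: Fingers hold the cap still, level (0.2 rad), within 20 mm of the mouth's axis, lower edge 3 to 40 mm above the rim, not touching the jar; jar upright, within 3 mm of the well's floor; spatula flat in its bed, its blade point within 11 mm of the pocket point (all of step 2 and z of cap in the frame of jar_rim below 0.04 m and horizontal distance between cap and jar_rim below 0.02 m and angle between cap's own z axis and vertical below 0.2 rad and contact force between the fingers and cap above 2 N and contact force between cap and jar below 0.05 N and linear speed of cap below 0.02 m/s and horizontal distance between jar and well below 0.006 m and angle between each of jar, spatula's own z axis and vertical below 0.06 rad and horizontal distance between blade and blade_pocket below 0.011 m and angle between the x axis of spatula and the x axis of stand, either way round below 0.12 rad and z of spatula in the frame of bed below 0.003 m); the arm keeps its last pose, push and grip.
It fails at once if the jar is tipped (angle between jar's own z axis and vertical above 0.45 rad).
It fails at once if the jar is pulled up out of the well by a cap that is coming off (z of cap in the frame of jar above 0.0545 m and z of jar in the frame of well above 0.008 m).
It fails at once if a bystander is pushed away (distance of any of glue_stick, tape_roll, key_tag from where it was at the start of the episode above 0.03 m).
It also fails if it takes over 64 s, if anything falls off the work surface, if the arm or the gripper's body presses on something with over 40 N, if the wrist force passes 120 N, or if a joint passes its speed limit or range.

ROBOT

A 6-joint arm with a two-finger parallel gripper is mounted at the origin on a cart in front of the work surface, level with it; the furniture and walls round the work are solid. World frame = base frame: x ahead of the robot, y to its left, z up, the work surface at z = 0. Lengths are in mm, angles in rad, forces in N, time in s.
With the tool pointing down it reaches from about 250 to 800 mm from the base axis. Payload 8.5 kg.
Tool frame: the origin (TCP) lies on the centre line of the jaws, within the pads' length; the fingertips stand 22 mm ahead of it and the grasp point (between the pads) lies 3 mm ahead of it; z points along the fingers, y is the line along which they close (so a half turn about z gives the same grasp; the last joint's range is limited). The gripper opens to 85 mm and grips with 20 to 120 N. Pads are 22 mm wide; open, the fingers measure 114 mm over their backs; the gripper's body (76 mm by 85 mm) begins 54 mm behind the grasp point. The pads swing forward as they close: fully open they stand 13 mm farther back than shut.
Start: joints at [-1.13, 0.238, -0.013, 1.319, 0, 1.571], TCP at [223.979, -474.779, 253.276] pointing down, gripper open.
Joint ranges: [-2.66, 2.66], [-1.03, 1.9], [-1.14, 1.46], [-1.82, 2.27], [-1.45, 1.34], [-3.14, 3.14]. Speed limits (rad/s): [2.22, 2.22, 2.79, 3.14, 3.14, 3.14].

INTERFACE

Orientations are given as a unit quaternion [w, x, y, z].
In Python, from workcell import get_state, get_image, camera_model, hand_in, search_frame, place_of gives the robot as it stands.
- The arm moves only by the shell command python3 -m creep 'ROWS' [OPENING]. ROWS is a JSON object whose one key "commands" holds one flat list of numbers, 4 for each row, row after row: the shift along the tool's x, y, z in m, then the turn about the tool's z in degrees. In form: {"commands": [x, y, z, yaw, x, y, z, yaw, ...]}. A call has exactly 10 rows; each row is the pose to reach, as a shift and turn from the pose commanded when the call began, along the tool's axes at that moment; what a row does not reach only later rows make up. A row lasts 1/12 s, in which the tool goes at most 41.7 mm and 7.16 degrees, less where a joint would pass 70% of its speed; a pose out of reach is approached as far as the arm can. A call with a gripper value outside its range is refused whole. OPENING is the opening, from 0 (shut) to 1 (fully open), set as the call begins (- or left out, the last holds). The fingers move at their own pace and stop on an object; the grip force is fixed at half the most. Time passes only in rows, so rows that repeat a pose let the fingers close, or fill a call up. It gives the time, the measured TCP pose, the force, the opening and the grip force at its end, in the units of the state.
- get_state(): the state, without advancing time (a new reading comes with each control period).
- get_image(name): name is "scene" or "top"; returns (picture, depth): 420x560x3 uint8, red, green, blue; 420x560 float32, mm along the optical axis (not along the pixel's ray), 0 where there is no reading.
- camera_model(name): a dict with "fx", "fy", "cx", "cy" (pixels), "T" (4x4, takes a point from camera to world coordinates). Camera axes: x right, y down, z forward; pixel columns grow to the right and rows downward; lengths in mm; the calibration is good to about 2 mm. A picture is of the moment at which its call begins. camera_model takes no time and is no camera call.
- hand_in(): hands the job in; it is judged then, once.
Trained networks look in the newest picture that a camera, given by its name, has taken for a name from the list of things; names that differ only in an ending like _2 or _b are one class to them, and where a whole thing is asked for, a point or a joint stands for the part that bears it (a point fixed in the world has none). Each returns a list of dicts, best first, with "score" (0 to 1); they miss things now and then, are a little off and sometimes report something else, mostly with a low value. They report only what shows in the picture. A call takes as long as a camera call. They do not tell look-alikes from the thing itself.
- search_frame(target, camera): "bbox" ([centre column, centre row, width, height] as shares, 0 to 1, of the picture: columns of its width, rows of its height, round what is visible of it).
- place_of(target, camera): "centre" ([column, row] as shares, 0 to 1, of the picture: columns of its width, rows of its height: a listed point, or the origin of a listed thing).
The state is a dict: "time": time; "joints": joint angles; "joint_velocities": joint speeds; "joint_efforts": joint torques, N m; "ee_pos": TCP position; "ee_rot": TCP orientation; "force": force on the tool from outside, world axes, zero at the start; "wrist_torque": the same for the moment, N m; "opening": opening from 0.0 (shut) to 1.0 (fully open); "finger_force": force on a finger pad.
Only numpy, scipy, OpenCV 4.12 (cv2) and the standard library are available. Lean on these libraries where they do the work, as an engineer would, in place of code of your own. Each camera call takes 0.05 s, during which the arm holds its last target. There are 200 camera calls.

## Working session

There is one attempt and no reset: what is moved stays moved. The work goes in short steps, Python scripts to look and compute and a shell command to move; the robot and the scene stay as the last step left them, time stands still between calls to the robot, and variables do not carry over. Pictures are saved under pics/ and viewed, at most 10 in all, crops included, and the job is handed in when it is done.

```bash
mkdir -p pics; ls
cat > h.py <<'E'
import numpy as np, cv2
from workcell import *
def grab(n):
    p,d=get_image(n); return p,d,camera_model(n)
def w(c,d,u,v,z=None):
    "pixel->world with depth z given (mm) or from depth picture"
    if z is None: z=d[int(round(v)),int(round(u))]
    p=np.array([(u-c['cx'])/c['fx']*z,(v-c['cy'])/c['fy']*z,z,1]); return (c['T']@p)[:3]
def wz(c,u,v,h):
    "pixel -> world on plane z=h"
    o=c['T'][:3,3]; r=c['T'][:3,:3]@np.array([(u-c['cx'])/c['fx'],(v-c['cy'])/c['fy'],1]); return o+r*(h-o[2])/r[2]
E
python3 - <<'E'
from h import *
np.set_printoptions(precision=1,suppress=True)
s=get_state();print({k:s[k] for k in('time','ee_pos','ee_rot','opening')})
for n in('top','scene'):
    p,d,c=grab(n); cv2.imwrite(f'pics/{n}0.png',p[:,:,::-1]); np.savez(f'{n}0.npz',p=p,d=d)
    print(n,c['fx'],c['T'])
    for t in('stand','spatula','jar','cap','glue_stick','tape_roll','key_tag'):
        print(t,[(round(r['score'],2),np.round(np.array(r['bbox'])*[560,420,560,420])) for r in search_frame(t,n)])
    for t in('well','bed','blade_pocket','blade','spatula','cap_top','jar','cap'):
        print(t,[(round(r['score'],2),np.round(np.array(r['centre'])*[560,420],1)) for r in place_of(t,n)])
E
```

```text
pics
{'time': 0.0, 'ee_pos': array([ 223.8, -474.4,  252.7]), 'ee_rot': array([-0. ,  1. ,  0.2, -0. ]), 'opening': 1.0028858666170861}
top 438.14083932192966 [[   0.    -1.     0.2  369.1]
 [  -1.    -0.     0.   -57. ]
 [  -0.    -0.2   -1.  1101.1]
 [   0.     0.     0.     1. ]]
stand [(0.93, array([250., 228.,  83.,  85.])), (0.34, array([370., 265.,  33.,  30.])), (0.21, array([374., 262.,  24.,  30.]))]
spatula [(0.69, array([128., 243.,   8.,  63.]))]
jar [(0.73, array([363., 268.,  12.,  23.]))]
cap [(0.55, array([372., 261.,  26.,  23.])), (0.51, array([332., 267.,  15.,  15.])), (0.51, array([360., 226.,  16.,  14.]))]
glue_stick [(0.47, array([211., 166.,  17.,  21.]))]
tape_roll [(0.62, array([416., 208.,  27.,  23.])), (0.21, array([128., 241.,   7.,  61.]))]
key_tag []
well [(0.84, array([227.4, 229. ]))]
bed [(0.9, array([264.5, 228.7]))]
blade_pocket [(0.72, array([271.4, 211.3])), (0.32, array([262.9, 226.8])), (0.28, array([175.1, 174.5]))]
blade [(0.59, array([127.2, 222.6]))]
spatula [(0.67, array([131.6, 239.1]))]
cap_top [(0.64, array([371.2, 257.8])), (0.6, ar
[... 871 characters left out ...]
 array([384., 214.,  16.,  19.]))]
key_tag [(0.59, array([166., 263.,  24.,  16.]))]
well [(0.66, array([250.4, 259.1]))]
bed [(0.63, array([287.7, 253.7]))]
blade_pocket [(0.69, array([276.6, 242.3])), (0.39, array([145.9, 308.2]))]
blade [(0.77, array([145.9, 308. ]))]
spatula [(0.76, array([161.9, 317.5])), (0.36, array([268.3, 258.1]))]
cap_top [(0.72, array([355.6, 219.8])), (0.7, array([386.7, 208.9])), (0.56, array([362.5, 243.8])), (0.51, array([376.5, 203.2])), (0.33, array([276.6, 241.8])), (0.16, array([270.4, 262.1]))]
jar [(0.69, array([386.2, 236.7]))]
cap [(0.7, array([352.9, 226.1])), (0.52, array([364.1, 248.2])), (0.47, array([382.4, 221.4])), (0.19, array([202.4, 250.5]))]
```

Run:
```python
import cv2
a=cv2.imread('pics/top0.png')[140:320,80:460]; cv2.imwrite('pics/top0c.png',cv2.resize(a,(798,378),interpolation=cv2.INTER_CUBIC))
a=cv2.imread('pics/scene0.png')[170:340,120:430]; cv2.imwrite('pics/scene0c.png',cv2.resize(a,(800,439),interpolation=cv2.INTER_CUBIC))
```

```text
(no output)
```

View pics/top0c.png

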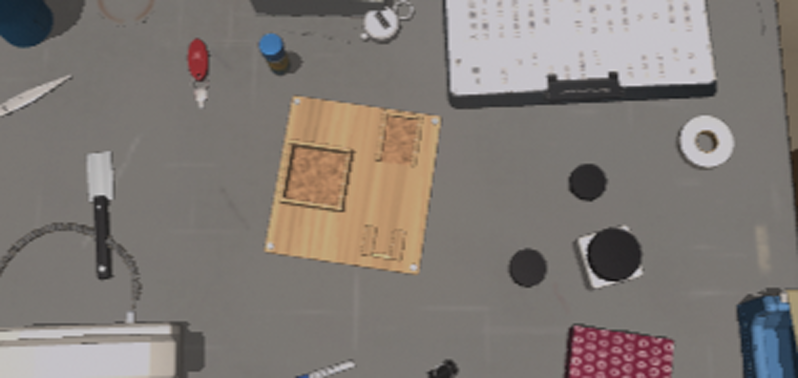

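View pics/scene0c.png

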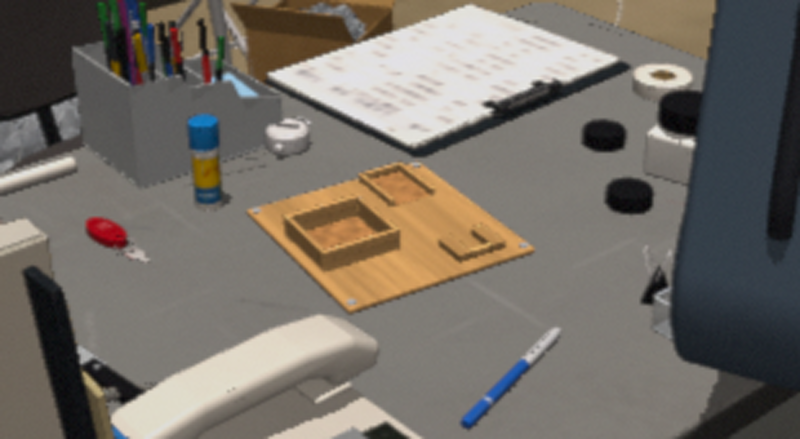

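The top crop (full px = crop/2.1 + (80,140)) shows these things:
- The stand is at full (250,228) and the spatula at (128,243), blade toward +x.
- There are three black caps. One is on the white jar at (372,260); two smaller loose ones lie on the desk at (332,267) and (360,226). The job needs the largest, which is the one on the jar.
- The phone sits near the spatula at about (120,305).
- The glue stick is at (210,166), the key tag at (175,172) and the tape roll at (416,207).

Next I measure from depth.

```bash
cat > meas.py <<'E'
from h import *
np.set_printoptions(precision=1,suppress=True)
def cloud(n,p,d):
    c=camera_model(n); v,u=np.mgrid[:420,:560]; z=d
    P=np.stack([(u-c['cx'])/c['fx']*z,(v-c['cy'])/c['fy']*z,z],-1); return P@c['T'][:3,:3].T+c['T'][:3,3]
def rect(P,m):
    k,l=cv2.connectedComponents(m.astype(np.uint8)); n=1+np.argmax([(l==i).sum() for i in range(1,k)]); q=P[l==n]
    return cv2.minAreaRect(q[:,:2].astype(np.float32)),np.median(q[:,2]),len(q),l==n
def planerect(m,c,h):
    cs=max(cv2.findContours(m.astype(np.uint8),cv2.RETR_EXTERNAL,cv2.CHAIN_APPROX_NONE)[0],key=cv2.contourArea)
    return cv2.minAreaRect(np.array([wz(c,u,v,h)[:2] for u,v in cs[:,0]],np.float32))
E
python3 - <<'E'
from meas import *
f=np.load('top0.npz');p=f['p'].astype(int);d=f['d'];c=camera_model('top');P=cloud('top',p,d)
box=lambda a,b,e,g:(np.mgrid[:420,:560][1]>=a)&(np.mgrid[:420,:560][1]<b)&(np.mgrid[:420,:560][0]>=e)&(np.mgrid[:420,:560][0]<g)
print('desk z',np.median(P[...,2][box(300,320,230,260)]), np.median(P[...,2][box(140,180,230,260)]))
wood=(p[...,0]-p[...,2]>30)&box(195,300,175,280)
print('stand',planerect(wood,c,6),rect(P,wood)[:3])
# spatula
B=box(118,140,205,276)
for nm,m in(('z>1.5',(P[...,2]>2)&B),('black',(p.sum(-1)<180)&B),('blade',(p.sum(-1)>450)&B)):
    print(nm,rect(P,m)[:3],planerect(m,c,6))
print('near z', P[200:280:6,112:148:3,2].round(0))
B=box(340,400,240,290); z=P[...,2]
for nm,m in(('captop',(z>65)&B),('white',(p.sum(-1)>480)&B),('black',(p.sum(-1)<180)&B)):
    print(nm,rect(P,m)[:3],planerect(m,c,73 if nm!='white' else 46))
for b in(box(320,345,255,280),box(348,372,215,238)):
    m=(p.sum(-1)<180)&b; print('loose',rect(P,m)[:3])
for n,b in(('glue',box(195,225,150,180)),('key',box(165,185,155,195)),('tape',box(398,434,190,222))):
    m=b&(z>5); print(n,rect(P,m)[:3],z[b].max())
for t in('jar','phone'): pass
b=box(80,175,280,330);print('phone',P[b][z[b]>20][:,:2].max(0),P[b][z[b]>20].min(0),z[b].max())
E
```

```text
desk z -0.3442055014795642 -0.4676221447134594
stand ((565.514892578125, 14.76361083984375), (186.8076629638672, 195.50054931640625), 81.67289733886719) (((522.761962890625, 20.584129333496094), (191.40536499023438, 286.2394104003906), 83.01392364501953), np.float64(5.957233645257247), 5561)
z>1.5 (((437.1948547363281, 172.85772705078125), (460.7969665527344, 132.561279296875), 57.44074249267578), np.float64(8.715832387639011), 525) ((525.2645263671875, 318.92095947265625), (156.26930236816406, 49.37511444091797), 10.965339660644531)
black (((421.0718688964844, 150.79037475585938), (419.7335510253906, 85.73902893066406), 64.40332794189453), np.float64(11.202117955013705), 218) ((498.963623046875, 313.2413330078125), (97.2584228515625, 15.915047645568848), 6.878499984741211)
blade (((466.0047912597656, 152.35765075683594), (457.6300048828125, 59.058502197265625), 57.800662994384766), np.float64(2.778007510464022), 229) ((573.7923583984375, 321.6841125488281), (58.23249053955078, 27.950408935546875), 4.5842437744140625)
near z [[  -2.    2.   -1.   -2.   -1.   -1.   -2.   -1.   -2.    
[... 1883 characters left out ...]
loose (((471.8543395996094, -171.00741577148438), (40.56655502319336, 306.6389465332031), 44.842899322509766), np.float64(15.58680057409481), 236)
glue (((549.8372802734375, 24.607017517089844), (396.31024169921875, 26.319143295288086), 26.767168045043945), np.float64(81.96606972725482), 198) 1101.1242973432256
key (((720.4715576171875, 209.57057189941406), (53.6212158203125, 22.960054397583008), 4.973677635192871), np.float64(10.366042045095355), 152) 1101.1242973432256
tape (((490.12860107421875, -256.64483642578125), (63.111663818359375, 462.6815490722656), 39.0000114440918), np.float64(17.495385873513897), 477) 1101.1242973432256
phone [418.7 403. ] [316.2 -57.   20.2] 1101.1242973432256
```

Run:
```python
from meas import *
f=np.load('top0.npz');p=f['p'].astype(int);d=f['d'];c=camera_model('top');P=cloud('top',p,d);z=P[...,2]
V,U=np.mgrid[:420,:560]
box=lambda a,b,e,g:(U>=a)&(U<b)&(V>=e)&(V<g)
B=box(118,140,205,276)
bl=planerect((p.sum(-1)<180)&B,c,12); st=planerect((p.sum(-1)>450)&B,c,3); print('handle',bl,'blade',st)
print('handle-to-blade yaw',np.degrees(np.arctan2(st[0][1]-bl[0][1],st[0][0]-bl[0][0])))
for t,r in(('blade',(127.2,222.6)),('origin',(131.6,239.1))): print(t,wz(c,*r,0))
B=box(340,400,240,290)
u=((p.sum(-1)>420)|(p.sum(-1)<180))&B; print('jar',planerect(u,c,46))
print('cap',planerect((z>65)&(z<200)&B,c,73))
# stand
T=np.radians(-8.33);R=np.array([[np.cos(T),-np.sin(T)],[np.sin(T),np.cos(T)]]);C=np.array([565.5,14.8])
for t,r in(('well',(227.4,229)),('bed',(264.5,228.7)),('pocket',(271.4,211.3))):
    q=wz(c,*r,6)[:2]; print(t,q,'in stand',R.T@(q-C))
# wall tops: points with height > stand
m=box(200,300,175,280)&(z>9)&(z<60); L=(P[m][:,:2]-C)@R; zz=z[m]
hi=L[zz>18]; print('well walls',np.percentile(hi,[1,99],axis=0),len(hi))
hx,e=np.histogram(hi[:,1],np.arange(-10,100,4));print(hx)
lo=L[(zz<17)&(L[:,1]<0)];print('bed y hist',np.histogram(lo[:,1],np.arange(-95,5,4)));print('bed x',np.histogram(lo[:,0],np.arange(-96,100,6)))
for n,b in(('glue',box(195,225,150,180)),('key',box(165,185,155,195)),('tape',box(398,434,190,222)),('l1',box(320,345,255,280)),('l2',box(348,372,215,238)),('phone',box(60,190,270,330))):
    m=b&(z>5)&(z<200); q=P[m]; print(n,np.percentile(q,[2,50,98],axis=0).ravel())
a=p[195:315,75:235].astype(np.uint8)[:,:,::-1];a2=p[195:295,320:460].astype(np.uint8)[:,:,::-1]
cv2.imwrite('pics/crop1.png',np.hstack([cv2.resize(a,(480,360),interpolation=cv2.INTER_CUBIC),cv2.resize(a2[:,:88],(317,360),interpolation=cv2.INTER_CUBIC)]))
```

```text
handle ((498.2518615722656, 311.21282958984375), (96.72560119628906, 15.827839851379395), 6.87853479385376) blade ((574.3531494140625, 322.72149658203125), (58.39204406738281, 28.0269832611084), 4.584232807159424)
handle-to-blade yaw 8.599579930384884
blade [576.9 324.7   0. ]
origin [534.3 310.2   0. ]
jar ((474.5052795410156, -284.61968994140625), (60.58192825317383, 65.65974426269531), 15.292424201965332)
cap ((473.3468017578125, -282.4036560058594), (56.421478271484375, 57.54460525512695), 43.435272216796875)
well [559.6  67.2] in stand [-13.4  51. ]
bed [560.5 -26.9] in stand [  1.1 -41.9]
pocket [605.6 -44.2] in stand [ 48.2 -52.5]
well walls [[-37.5  -9.6]
 [ 38.7  82.5]] 262
[ 0  0  0  0 45 26  7  8  8  6  9  6  9  8  6  8  5  9  7  7  9 16 53  7
  0  0  0]
bed y hist (array([ 1,  9,  5,  6,  6,  5, 58, 39, 28, 26, 13,  8, 19, 10, 24, 30, 33,
       54,  7, 10,  4,  7,  5,  3]), array([-95, -91, -87, -83, -79, -75, -71, -67, -63, -59, -55, -51, -47,
       -43, -39, -35, -31, -27, -23, -19, -15, -11,  -7,  -3,   1]))
bed x (array([ 6,  7, 46, 27, 28, 28, 27, 23,  6,  3,  4,  0,  3,  3,  4,  3,  4,
        8,  5,  5,  3, 10, 16, 12, 19, 15, 11, 14, 17, 11, 20, 22]), array([-96, -90, -84, -78, -72, -66, -60, -54, -48, -42, -36, -30, -24,
       -18, -12,  -6,   0,   6,  12,  18,  24,  30,  36,  42,  48,  54,
        60,  66,  72,  78,  84,  90,  96]))
glue [700.3  94.7   8.5 707.2 104.8  81.8 725.3 119.   90.1]
key [678.  198.2   5.6 719.5 209.7  10.2 745.3 221.8  14.1]
tape [ 585.1 -440.3    7.1  614.2 -410.4   17.4  644.  -380.7   22.3]
l1 [ 443.9 -211.8    9.4  463.4 -192.    15.9  482.9 -172.3   20. ]
l2 [ 546.4 -286.8    9.9  565.7 -267.2   15.9  586.4 -247.5   19.6]
phone [317.3 204.4  10.5 359.9 312.9  66.1 438.1 451.  106.1]
```

View pics/crop1.png

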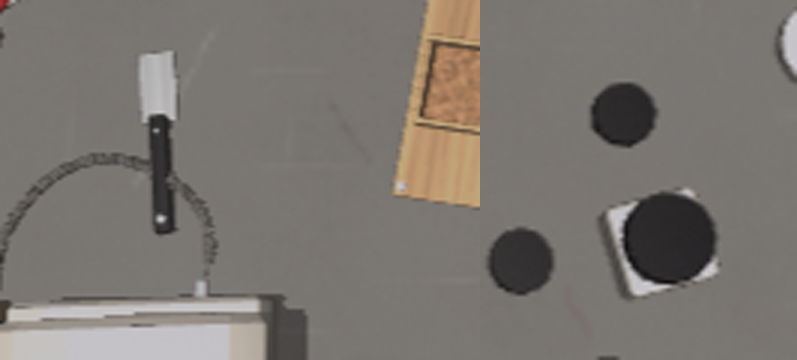

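The close crop shows three things:
- **Caps:** the largest is on the white jar, crop (670,238). The loose ones at (521,261) and (624,114) are clearly smaller.
- **Spatula:** it lies blade-up in the picture. A cord passes the handle near crop (160,162), so I will grip about 8 mm toward the blade from the origin.
- **Spot check:** the stand size, spatula size and cap height of 73 mm all agree with the description.

```bash
cat > go.py <<'E'
import sys
from h import *
from scipy.spatial.transform import Rotation as Ro
s=get_state(); q=s['ee_rot']; R=Ro.from_quat([q[1],q[2],q[3],q[0]]).as_matrix()
psi=np.degrees(np.arctan2(R[1,0],R[0,0])); p=np.array(s['ee_pos'])
print('t %.2f'%s['time'],'pos',np.round(p,1),'psi %.2f'%psi,'tilt %.2f'%np.degrees(np.arccos(-R[2,2])),'q',np.round(s['joints'],2),'F',np.round(s['force'],1),'M',np.round(s['wrist_torque'],2),'open %.3f f %.1f'%(s['opening'],s['finger_force']))
a=list(map(float,sys.argv[1:]))
for i in range(0,len(a),4):
    t=np.array(a[i:i+3]); ps=a[i+3]
    print('target',t,ps,'tool shift m',np.round(R.T@(t-p)/1000,4),'turn',round(-((ps-psi+180)%360-180),2))
E
python3 go.py 400 0 250 60
python3 -m creep '{"commands":[0,0,0,-3,0,0,0,-6,0,0,0,-6,0,0,0,-6,0,0,0,-6,0,0,0,-6,0,0,0,-6,0,0,0,-6,0,0,0,-6,0,0,0,-6]}' 0.45
python3 go.py 400 -50 200 90 530.8 316.2 130 186.5
```

```text
t 1.60 pos [ 224.  -474.8  253.3] psi 25.26 tilt 0.01 q [-1.13  0.24 -0.01  1.32  0.    1.57] F [-0.7 -0.1 -0.1] M [ 0.08  0.01 -0.01] open 0.997 f 0.0
target [400.   0. 250.] 60.0 tool shift m [ 0.3618 -0.3543  0.0033] turn -34.74
time: 2.43
ee_pos: [224.0, -474.8, 253.3]
ee_rot: [-0.0, 0.963, 0.269, -0.0]
force: [0.6, -0.4, 0.4]
opening: 0.449
finger_force: 0.0
t 2.43 pos [ 224.  -474.8  253.3] psi 31.25 tilt 0.01 q [-1.13  0.24 -0.01  1.32 -0.    1.47] F [ 0.6 -0.4  0.4] M [ 0.  0. -0.] open 0.449 f 0.0
target [400. -50. 200.] 90.0 tool shift m [ 0.3708 -0.2718  0.0533] turn -58.75
target [530.8 316.2 130. ] 186.5 tool shift m [ 0.6726 -0.5171  0.1233] turn -155.25
```

```bash
python3 -m creep '{"commands":[0.03,-0.022,0.004,-6,0.065,-0.048,0.008,-13,0.1,-0.073,0.012,-20,0.135,-0.099,0.017,-27,0.17,-0.125,0.022,-34,0.205,-0.15,0.027,-41,0.24,-0.176,0.032,-48,0.275,-0.202,0.037,-55,0.305,-0.224,0.042,-61,0.325,-0.238,0.045,-65]}'
python3 go.py 530.8 316.2 130 186.5
```

```text
time: 3.27
ee_pos: [378.6, -100.3, 208.3]
ee_rot: [0.0, 0.665, 0.747, 0.0]
force: [0.7, -1.0, -0.5]
opening: 0.447
finger_force: 0.0
t 3.27 pos [ 378.6 -100.3  208.3] psi 96.60 tilt 0.05 q [-0.26  0.03 -0.38  1.16  0.    1.2 ] F [ 0.7 -1.  -0.5] M [-0.03 -0.06  0.04] open 0.447 f 0.0
target [530.8 316.2 130. ] 186.5 tool shift m [0.3962 0.199  0.0785] turn -89.9
```

```bash
python3 -m creep '{"commands":[0.03,0.015,0.006,-7,0.065,0.032,0.012,-14,0.1,0.05,0.019,-21,0.135,0.067,0.026,-28,0.17,0.085,0.033,-35,0.205,0.102,0.04,-42,0.24,0.12,0.047,-49,0.275,0.137,0.054,-56,0.31,0.155,0.061,-63,0.335,0.168,0.066,-70]}'
python3 go.py 530.8 316.2 80 186.5
```

```text
time: 4.1
ee_pos: [509.5, 251.8, 141.6]
ee_rot: [0.0, 0.116, 0.993, 0.0]
force: [0.4, -0.9, 0.2]
opening: 0.451
finger_force: 0.0
t 4.10 pos [509.5 251.8 141.6] psi 166.67 tilt 0.04 q [ 0.46  0.37 -0.12  1.08  0.    0.69] F [ 0.4 -0.9  0.2] M [-0.01 -0.01  0.02] open 0.451 f 0.0
target [530.8 316.2  80. ] 186.5 tool shift m [-0.0059  0.0676  0.0616] turn -19.83
```

```bash
python3 -m creep '{"commands":[-0.001,0.012,0.008,-4,-0.003,0.03,0.02,-9,-0.004,0.045,0.03,-14,-0.005,0.058,0.042,-18,-0.006,0.066,0.052,-20,-0.006,0.068,0.058,-20,-0.006,0.068,0.062,-20,-0.006,0.068,0.062,-20,-0.006,0.068,0.062,-20,-0.006,0.068,0.062,-20]}'
python3 go.py 530.8 316.2 25 186.5
python3 - <<'E'
from h import *
for n in('scene','top'):
    p,d=get_image(n);cv2.imwrite(f'pics/{n}1.png',p[:,:,::-1]);np.savez(f'{n}1.npz',p=p,d=d)
a=cv2.imread('pics/scene1.png')[200:400,60:320];b=cv2.imread('pics/top1.png')[180:300,80:200]
cv2.imwrite('pics/c2.png',np.hstack([cv2.resize(a,(468,360)),cv2.resize(b,(330,360))[:,:330]]))
E
```

```text
time: 4.93
ee_pos: [531.0, 312.9, 81.1]
ee_rot: [0.0, -0.054, 0.999, 0.0]
force: [-0.9, -0.3, -0.6]
opening: 0.455
finger_force: 0.0
t 4.93 pos [531.  312.9  81.1] psi -173.81 tilt 0.05 q [ 0.53  0.49 -0.08  0.99  0.    0.42] F [-0.9 -0.3 -0.6] M [ 0.01  0.   -0.01] open 0.455 f 0.0
target [530.8 316.2  25. ] 186.5 tool shift m [-0.0001  0.0033  0.0561] turn -0.31
```

View pics/c2.png

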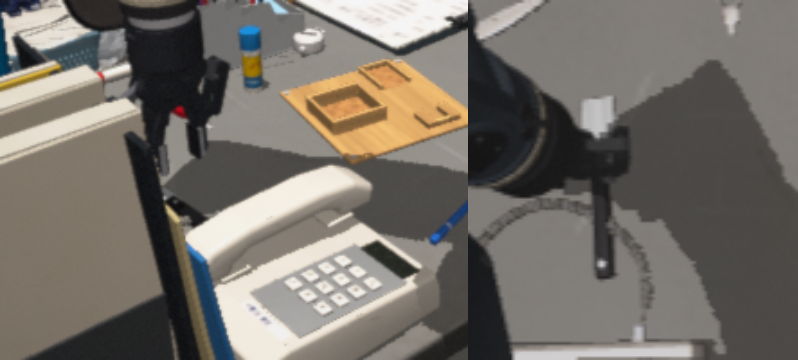

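The right half (top camera) shows the fingers over the front of the handle, clear of the cord. The left half (scene) shows free air around the gripper. I descend now.

```bash
python3 -m creep '{"commands":[0,0.002,0.006,0,0,0.003,0.015,0,0,0.003,0.024,0,0,0.003,0.033,0,0,0.003,0.041,0,0,0.003,0.048,0,0,0.003,0.053,0,0,0.003,0.056,0,0,0.003,0.056,0,0,0.003,0.056,0]}'
python3 go.py 530.8 316.2 25 186.5
python3 -m creep '{"commands":[0,0,0,0,0,0,0,0,0,0,0,0,0,0,0,0,0,0,0,0,0,0,0,0,0,0,0,0,0,0,0,0,0,0,0,0,0,0,0,0]}' 0
python3 go.py 530.8 316.2 100 186.5
```

```text
time: 5.87
ee_pos: [530.5, 316.3, 24.3]
ee_rot: [-0.0, -0.055, 0.999, 0.0]
force: [-0.2, -0.1, -0.1]
opening: 0.451
finger_force: 0.0
t 5.87 pos [530.5 316.3  24.3] psi -173.75 tilt 0.01 q [ 0.54  0.55 -0.15  0.87  0.    0.43] F [-0.2 -0.1 -0.1] M [-0.04  0.04  0.01] open 0.451 f 0.0
target [530.8 316.2  25. ] 186.5 tool shift m [-0.0003 -0.0001 -0.0007] turn -0.25
time: 6.7
ee_pos: [530.8, 316.5, 25.1]
ee_rot: [0.001, -0.055, 0.999, 0.0]
force: [-1.5, -0.4, 6.4]
opening: 0.152
finger_force: 59.6
t 6.70 pos [530.8 316.5  25.1] psi -173.74 tilt 0.07 q [ 0.54  0.55 -0.15  0.87  0.    0.43] F [-1.5 -0.4  6.4] M [-0.13  0.09  0.03] open 0.152 f 59.6
target [530.8 316.2 100. ] 186.5 tool shift m [-0.     -0.0002 -0.0749] turn -0.24
```

```bash
python3 -m creep '{"commands":[0,0,-0.004,0,0,0,-0.012,0,0,0,-0.022,0,0,0,-0.034,0,0,0,-0.046,0,0,0,-0.058,0,0,0,-0.07,0,0,0,-0.078,0,0,0,-0.08,0,0,0,-0.08,0]}'
python3 go.py 566.6 -32.9 105 171.67
python3 - <<'E'
from meas import *
p,d,c=grab('top');np.savez('top2.npz',p=p,d=d);p=p.astype(int)
P=cloud('top',p,d);z=P[...,2];V,U=np.mgrid[:420,:560]
m=(p.sum(-1)>400)&(z>60)&(z<110)&(U>100)&(U<160)&(V>180)&(V<290); print(m.sum(),np.median(z[m]))
print(planerect(m,c,float(np.median(z[m]))))
cv2.imwrite('pics/c3.png',cv2.resize(p[180:300,80:200].astype(np.uint8)[:,:,::-1],(400,400)))
E
```

```text
time: 7.53
ee_pos: [530.8, 316.5, 105.3]
ee_rot: [0.001, -0.055, 0.999, 0.0]
force: [-0.3, 0.4, -0.7]
opening: 0.154
finger_force: 58.9
t 7.53 pos [530.8 316.5 105.3] psi -173.74 tilt 0.09 q [ 0.54  0.47 -0.05  1.05  0.    0.43] F [-0.3  0.4 -0.7] M [-0.05  0.03 -0.04] open 0.154 f 58.9
target [566.6 -32.9 105. ] 171.67 tool shift m [ 0.0025 -0.3512  0.    ] turn 14.59
124 82.7885383320974
((588.5369262695312, 321.1802978515625), (31.154104232788086, 26.201393127441406), 4.875711441040039)
```

View pics/c3.png

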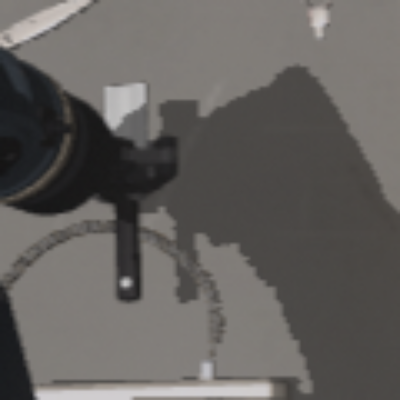

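The spatula is lifted level with its blade at crop (125,110), and nothing else moved. I carry it over the bed.

```bash
python3 -m creep '{"commands":[0,-0.01,0,0,0,-0.03,0,1,0,-0.06,0,2,0,-0.095,0,4,0.001,-0.13,0,6,0.001,-0.165,0,8,0.001,-0.2,0,10,0.001,-0.235,0,12,0.002,-0.265,0,13,0.002,-0.285,0,14.5]}'
python3 go.py 565.9 -32 60 171.67
```

```text
time: 8.42
ee_pos: [558.6, 29.3, 103.6]
ee_rot: [-0.001, 0.073, 0.997, -0.0]
force: [0.9, 0.7, 0.0]
opening: 0.156
finger_force: 59.0
t 8.42 pos [558.6  29.3 103.6] psi 171.60 tilt 0.10 q [ 0.05  0.39 -0.2   0.99 -0.    0.2 ] F [0.9 0.7 0. ] M [ 0.01 -0.01  0.02] open 0.156 f 59.0
target [565.9 -32.   60. ] 171.67 tool shift m [-0.0162 -0.0596  0.0436] turn -0.07
```

```bash
python3 -m creep '{"commands":[-0.002,-0.006,0,0,-0.005,-0.018,0.002,0,-0.009,-0.032,0.008,0,-0.013,-0.046,0.016,0,-0.015,-0.055,0.024,0,-0.016,-0.059,0.032,0,-0.016,-0.06,0.038,0,-0.016,-0.06,0.042,0,-0.016,-0.06,0.043,0,-0.016,-0.06,0.043,0]}'
python3 go.py 565.9 -32 31 171.67
python3 - <<'E'
from meas import *
p,d,c=grab('top');np.savez('top3.npz',p=p,d=d);p=p.astype(int)
P=cloud('top',p,d);z=P[...,2];V,U=np.mgrid[:420,:560]
m=(p.min(-1)>110)&(abs(p[...,0]-p[...,2])<30)&(z>25)&(z<55)&(U>240)&(U<300)&(V>160)&(V<260); print(m.sum(),np.median(z[m]))
if m.sum()>20: print(planerect(m,c,float(np.median(z[m]))))
cv2.imwrite('pics/c4.png',cv2.resize(p[170:290,190:310].astype(np.uint8)[:,:,::-1],(500,500),interpolation=cv2.INTER_CUBIC))
E
```

```text
time: 9.25
ee_pos: [566.5, -28.3, 61.0]
ee_rot: [-0.0, 0.071, 0.997, 0.0]
force: [1.3, -0.3, -0.4]
opening: 0.155
finger_force: 58.9
t 9.25 pos [566.5 -28.3  61. ] psi 171.80 tilt 0.04 q [-0.05  0.44 -0.24  0.89  0.    0.09] F [ 1.3 -0.3 -0.4] M [-0.03 -0.01  0.01] open 0.155 f 58.9
target [565.9 -32.   31. ] 171.67 tool shift m [ 0.0001 -0.0038  0.03  ] turn 0.13
0 nan
  return _methods._mean(a, axis=axis, dtype=dtype,
  ret = ret.dtype.type(ret / rcount)
```

View pics/c4.png

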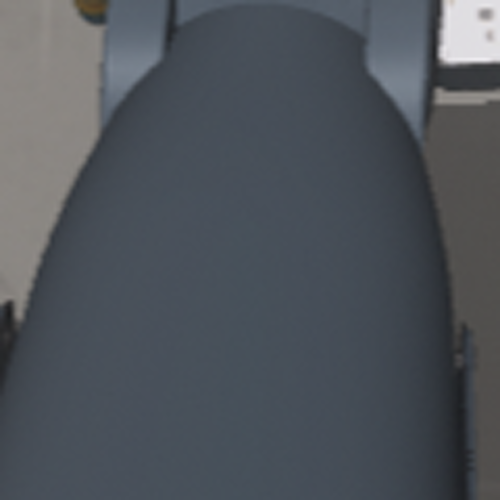

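The arm hides the bed from the top camera, so I go down by the numbers and watch the force.

```bash
python3 -m creep '{"commands":[0,-0.002,0.003,0,0,-0.004,0.007,0,0,-0.004,0.011,0,0,-0.004,0.015,0,0,-0.004,0.018,0,0,-0.004,0.02,0,0,-0.004,0.022,0,0,-0.004,0.023,0,0,-0.004,0.023,0,0,-0.004,0.023,0]}'
python3 go.py 565.9 -32 31 171.67
python3 -m creep '{"commands":[0,0,0.001,0,0,0,0.002,0,0,0,0.003,0,0,0,0.004,0,0,0,0.005,0,0,0,0.006,0,0,0,0.007,0,0,0,0.007,0,0,0,0.007,0,0,0,0.007,0]}'
python3 go.py 565.9 -32 31 171.67
```

```text
time: 10.13
ee_pos: [566.2, -32.9, 38.3]
ee_rot: [-0.0, 0.072, 0.997, 0.0]
force: [-0.4, -0.3, -1.2]
opening: 0.151
finger_force: 58.9
t 10.13 pos [566.2 -32.9  38.3] psi 171.76 tilt 0.00 q [-0.06  0.46 -0.27  0.84  0.    0.09] F [-0.4 -0.3 -1.2] M [0.03 0.01 0.04] open 0.151 f 58.9
target [565.9 -32.   31. ] 171.67 tool shift m [0.0005 0.0009 0.0073] turn 0.09
time: 10.97
ee_pos: [566.2, -32.9, 31.3]
ee_rot: [-0.0, 0.072, 0.997, 0.0]
force: [0.7, -0.5, -0.6]
opening: 0.147
finger_force: 59.0
t 10.97 pos [566.2 -32.9  31.3] psi 171.75 tilt 0.00 q [-0.06  0.47 -0.28  0.82  0.    0.09] F [ 0.7 -0.5 -0.6] M [ 0.03 -0.02 -0.04] open 0.147 f 59.0
target [565.9 -32.   31. ] 171.67 tool shift m [0.0004 0.0009 0.0003] turn 0.08
```

```bash
python3 -m creep '{"commands":[0,0,0,0,0,0,0,0,0,0,0,0,0,0,0,0,0,0,-0.003,0,0,0,-0.015,0,0,0,-0.035,0,0,0,-0.06,0,0,0,-0.085,0,0,0,-0.1,0]}' 0.42
python3 go.py 473 -282 140 90
```

```text
time: 11.8
ee_pos: [566.9, -32.9, 134.1]
ee_rot: [0.001, 0.072, 0.997, 0.0]
force: [0.2, 0.4, 0.1]
opening: 0.418
finger_force: 0.0
t 11.80 pos [566.9 -32.9 134.1] psi 171.76 tilt 0.14 q [-0.06  0.37 -0.13  1.06  0.    0.09] F [0.2 0.4 0.1] M [-0.03 -0.03  0.02] open 0.418 f 0.0
target [ 473. -282.  140.] 90.0 tool shift m [ 0.0573 -0.2599 -0.0062] turn 81.76
```

```bash
python3 -m creep '{"commands":[0.003,-0.012,0,6,0.009,-0.04,0,13,0.016,-0.073,0,20,0.024,-0.107,0,27,0.031,-0.14,0,34,0.038,-0.173,0,41,0.045,-0.205,0,48,0.052,-0.235,0,55,0.057,-0.255,0,62,0.057,-0.26,0,67]}' 1
python3 go.py 473 -282 110 105
python3 - <<'E'
from meas import *
for n in('top','scene'):
    p,d,c=grab(n);np.savez(n+'4.npz',p=p,d=d);p=p.astype(int);P=cloud(n,p,d);z=P[...,2];V,U=np.mgrid[:420,:560]
    if n=='top':
        C=np.array([565.5,14.8]);T=np.radians(-8.33);R=np.array([[np.cos(T),-np.sin(T)],[np.sin(T),np.cos(T)]])
        L=(P[...,:2]-C)@R
        reg=(abs(L[...,0])<95)&(L[...,1]<-25)&(L[...,1]>-70)&(z<30)
        m=reg&(p.sum(-1)<200); r=planerect(m,c,18);print('handle stand frame',R.T@(np.array(r[0])-C),r)
        m=reg&(abs(p[...,0]-p[...,2])<25)&(p.sum(-1)>330); r=planerect(m,c,9);print('blade',R.T@(np.array(r[0])-C),r,'z',np.median(z[m]))
    s=get_state()['ee_pos']
    m=(abs(P[...,0]-s[0])<75)&(abs(P[...,1]-s[1])<75)&(z>76)&(z<200); print(n,'gripper pts',m.sum(),np.percentile(z[m],[0.5,2,5]) if m.sum() else 0)
a=np.load('top4.npz')['p'][180:300,200:400][:,:,::-1];b=np.load('scene4.npz')['p'][170:310,220:440][:,:,::-1]
cv2.imwrite('pics/c5.png',np.vstack([cv2.resize(a,(480,288)),cv2.resize(b,(480,305))]))
E
```

```text
time: 12.63
ee_pos: [471.1, -284.9, 131.6]
ee_rot: [0.0, 0.614, 0.789, -0.0]
force: [0.4, -0.3, -0.3]
opening: 1.006
finger_force: 0.0
t 12.63 pos [ 471.1 -284.9  131.6] psi 104.21 tilt 0.05 q [-0.54  0.35 -0.18  1.04 -0.    0.78] F [ 0.4 -0.3 -0.3] M [ 0.04 -0.03  0.01] open 1.006 f 0.0
target [ 473. -282.  110.] 105.0 tool shift m [0.0024 0.0026 0.0216] turn -0.79
handle stand frame [-18.9 -49.1] ((539.7140502929688, -31.068607330322266), (13.366127014160156, 83.7144546508789), 82.23760223388672)
blade [ 51.3 -48.4] ((609.248046875, -40.5191650390625), (28.80562400817871, 58.360843658447266), 81.54374694824219) z 8.756354910186019
top gripper pts 174 [76.1 76.1 76.6]
scene gripper pts 249 [123.3 125.6 129.7]
```

View pics/c5.png

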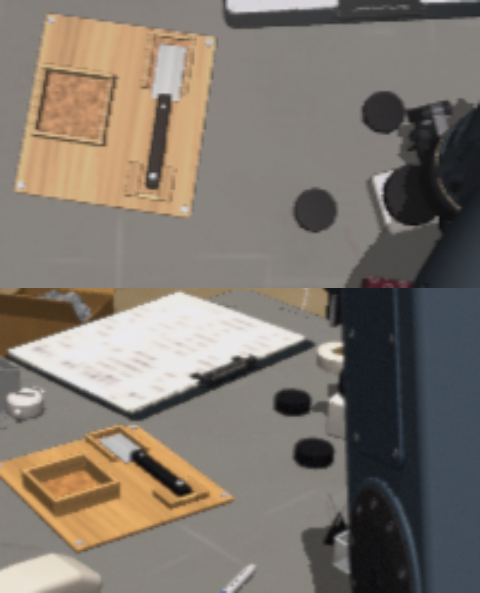

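The spatula lies in its bed. The blade is at stand (51.3,-48.4) mm with its top at 8.8 mm, top-crop (170,75), and the wide pocket surrounds it. The other things have not moved.

For the jar, I will close once at ψ≈15 and again at ψ≈105. That centres the cap in the gripper along both axes.

```bash
python3 -m creep '{"commands":[0.001,0.001,0,7,0.002,0.002,0,14,0.002,0.003,0.002,21,0.002,0.003,0.005,28,0.002,0.003,0.01,35,0.002,0.003,0.015,42,0.002,0.003,0.02,49,0.002,0.003,0.025,56,0.002,0.003,0.028,63,0.002,0.003,0.03,70]}'
python3 go.py 473 -282.2 70 15
```

```text
time: 13.57
ee_pos: [475.1, -278.3, 101.0]
ee_rot: [-0.0, 0.955, 0.298, -0.0]
force: [-0.1, 0.0, -0.6]
opening: 0.998
finger_force: 0.0
t 13.57 pos [ 475.1 -278.3  101. ] psi 34.69 tilt 0.04 q [-0.53  0.38 -0.22  0.97  0.    2.01] F [-0.1  0.  -0.6] M [ 0.03  0.02 -0.02] open 0.998 f 0.0
target [ 473.  -282.2   70. ] 15.0 tool shift m [-0.004  0.002  0.031] turn 19.69
```

```bash
python3 -m creep '{"commands":[-0.002,0.001,0.003,7,-0.004,0.002,0.008,14,-0.004,0.002,0.014,19.5,-0.004,0.002,0.02,19.5,-0.004,0.002,0.025,19.5,-0.004,0.002,0.028,19.5,-0.004,0.002,0.03,19.5,-0.004,0.002,0.031,19.5,-0.004,0.002,0.031,19.5,-0.004,0.002,0.031,19.5]}'
python3 go.py 473 -282.2 70 15
```

```text
time: 14.4
ee_pos: [472.8, -283.3, 70.4]
ee_rot: [0.0, 0.991, 0.133, 0.0]
force: [0.4, -0.1, -0.1]
opening: 1.001
finger_force: 0.0
t 14.40 pos [ 472.8 -283.3   70.4] psi 15.30 tilt 0.01 q [-0.54  0.41 -0.27  0.9   0.    2.33] F [ 0.4 -0.1 -0.1] M [-0.03  0.01  0.01] open 1.001 f 0.0
target [ 473.  -282.2   70. ] 15.0 tool shift m [ 0.0005 -0.001   0.0004] turn 0.3
```

```bash
python3 -m creep '{"commands":[0,-0.001,0,0,0,-0.001,0,0,0,-0.001,0,0,0,-0.001,0,0,0,-0.001,0,0,0,-0.001,0,0,0,-0.001,0,0,0,-0.001,0,0,0,-0.001,0,0,0,-0.001,0,0]}' 0
python3 go.py
python3 -m creep '{"commands":[0,0,0,0,0,0,0,0,0,0,0,0,0,0,0,-6,0,0,0,-13,0,0,0,-20,0,0,0,-27,0,0,0,-34,0,0,0,-41,0,0,0,-48]}' 1
python3 -m creep '{"commands":[0,0,0,-7,0,0,0,-14,0,0,0,-21,0,0,0,-28,0,0,0,-35,0,0,0,-42,0,0,0,-42,0,0,0,-42,0,0,0,-42,0,0,0,-42]}'
python3 go.py 473 -282.2 70 105
```

```text
time: 15.23
ee_pos: [472.7, -282.5, 71.1]
ee_rot: [0.0, 0.991, 0.133, 0.0]
force: [-0.7, 1.0, 5.7]
opening: 0.665
finger_force: 62.2
t 15.23 pos [ 472.7 -282.5   71.1] psi 15.26 tilt 0.06 q [-0.54  0.4  -0.27  0.9  -0.    2.34] F [-0.7  1.   5.7] M [0.1  0.26 0.02] open 0.665 f 62.2
time: 16.07
ee_pos: [472.4, -282.3, 70.2]
ee_rot: [-0.0, 0.85, 0.527, -0.0]
force: [-0.6, -0.3, -0.1]
opening: 0.997
finger_force: 0.0
time: 16.9
ee_pos: [472.5, -282.3, 70.2]
ee_rot: [-0.0, 0.608, 0.794, 0.0]
force: [0.6, -0.4, 0.1]
opening: 0.997
finger_force: 0.0
t 16.90 pos [ 472.5 -282.3   70.2] psi 105.09 tilt 0.01 q [-0.54  0.4  -0.27  0.9   0.    0.77] F [ 0.6 -0.4  0.1] M [ 0.01 -0.02 -0.06] open 0.997 f 0.0
target [ 473.  -282.2   70. ] 105.0 tool shift m [-0.      0.0005  0.0002] turn 0.09
```

```bash
python3 -m creep '{"commands":[0,0,-0.001,0,0,0,-0.001,0,0,0,-0.001,0,0,0,-0.001,0,0,0,-0.001,0,0,0,-0.001,0,0,0,-0.001,0,0,0,-0.001,0,0,0,-0.001,0,0,0,-0.001,0]}' 0
python3 go.py
python3 -m creep '{"commands":[0,0,-0.004,0,0,0,-0.012,0,0,0,-0.022,0,0,0,-0.034,0,0,0,-0.044,0,0,0,-0.05,0,0,0,-0.05,0,0,0,-0.05,0,0,0,-0.05,0,0,0,-0.05,0]}'
python3 go.py 571.9 58.3 125 81.7 571.9 58.3 125 171.7
python3 - <<'E'
from meas import *
p,d,c=grab('top');np.savez('top5.npz',p=p,d=d)
cv2.imwrite('pics/c6.png',cv2.resize(p[220:310,320:440][:,:,::-1],(640,480)))
E
```

```text
time: 17.73
ee_pos: [473.0, -282.4, 71.8]
ee_rot: [0.001, 0.607, 0.795, 0.0]
force: [1.3, 0.7, 4.5]
opening: 0.65
finger_force: 62.4
t 17.73 pos [ 473.  -282.4   71.8] psi 105.24 tilt 0.07 q [-0.54  0.4  -0.27  0.9   0.    0.77] F [1.3 0.7 4.5] M [ 0.18 -0.09 -0.01] open 0.650 f 62.4
time: 18.57
ee_pos: [472.1, -282.1, 120.7]
ee_rot: [-0.001, 0.607, 0.795, -0.0]
force: [0.2, -0.8, -2.9]
opening: 0.653
finger_force: 64.2
t 18.57 pos [ 472.1 -282.1  120.7] psi 105.26 tilt 0.07 q [-0.54  0.36 -0.2   1.02  0.    0.77] F [ 0.2 -0.8 -2.9] M [ 0.05 -0.04  0.07] open 0.653 f 64.2
target [571.9  58.3 125. ] 81.7 tool shift m [ 0.3022  0.1858 -0.0042] turn 23.56
target [571.9  58.3 125. ] 171.7 tool shift m [ 0.3022  0.1858 -0.0042] turn -66.44
```

View pics/c6.png

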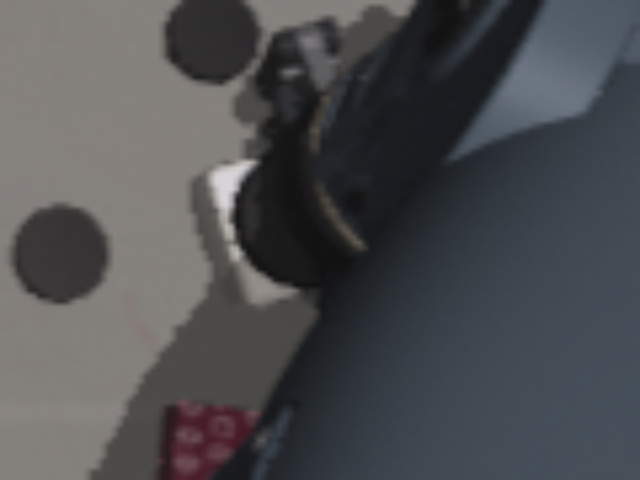

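The jar hangs from the gripper by its cap (wrist −2.9 N), with its white shoulder at crop (230,190). Before the well, I refine the jar's yaw and the well's pose from the earlier clear pictures.

Run:
```python
from meas import *
from scipy.optimize import minimize
c=camera_model('top');Ti=np.linalg.inv(c['T'])
def proj(X):
    q=np.c_[X,np.ones(len(X))]@Ti.T; return np.c_[q[:,0]/q[:,2]*c['fx']+c['cx'],q[:,1]/q[:,2]*c['fy']+c['cy']]
def sq(cx,cy,yaw,h,z,r=0):
    a=np.radians(yaw);R=np.array([[np.cos(a),-np.sin(a)],[np.sin(a),np.cos(a)]])
    k=h-r; pts=[]
    for s,(x,y) in zip((0,90,180,270),((k,k),(-k,k),(-k,-k),(k,-k))):
        for t in np.radians(s+np.linspace(0,90,5)): pts.append([x+r*np.cos(t),y+r*np.sin(t)])
    q=np.array(pts)@R.T+[cx,cy]; return np.c_[q,np.full(len(q),z)]
S=16
def mask(poly): 
    m=np.zeros((420*1,560),np.uint8); 
    cv2.fillPoly(m,[np.round(poly*S).astype(np.int32)],255,cv2.LINE_AA,4); return m/255.
f=np.load('top0.npz');p=f['p'].astype(float);g=p.sum(-1)/3
bright=np.clip((g-130)/80,0,1)
t=np.linspace(0,2*np.pi,60)
def J(v,out=False):
    cap=mask(proj(np.c_[473.3+29*np.cos(t),-282.4+29*np.sin(t),np.full(60,73.)]))
    m=mask(proj(sq(v[0],v[1],v[2],31,46,5)))*(1-cap)
    return ((m-bright)[240:292,340:402]**2).sum()
best=min((J((473.3+a,-282.4+b,y)),473.3+a,-282.4+b,y) for a in(-3,-1.5,0,1.5,3) for b in(-3,-1.5,0,1.5,3) for y in range(4,26,1));print('jar',best)
# well wall tops from depth, several pictures
pts=[]
for n in('top0','top4'):
    f=np.load(n+'.npz');P=cloud('top',f['p'],f['d']);z=P[...,2]
    m=(z>21)&(z<31)&(abs(P[...,0]-572)<60)&(abs(P[...,1]-58)<60); pts.append(P[m])
    print(n,m.sum(),cv2.minAreaRect(P[m][:,:2].astype(np.float32)),np.median(P[m][:,2]))
q=np.vstack(pts)[:,:2]
def W(v):
    a=np.radians(v[2]);R=np.array([[np.cos(a),-np.sin(a)],[np.sin(a),np.cos(a)]]);L=abs((q-v[:2])@R).max(1); return np.minimum(abs(L-35.5),6).sum()
r=minimize(W,[571.9,58.3,-8.3],method='Nelder-Mead');print('well',r.x,r.fun/len(q))
for n in('top0','top4'):
    pp=np.load(n+'.npz')['p'].astype(int);V,U=np.mgrid[:420,:560]
    m=(pp[...,0]-pp[...,2]>30)&(U>195)&(U<300)&(V>175)&(V<280)
    print('stand',planerect(m,c,6))
```

```text
jar (np.float64(91.6617753500866), 474.8, -283.9, 19)
top0 239 ((572.6005859375, 59.336341857910156), (76.47862243652344, 76.21194458007812), 81.41873168945312) 25.077032454641994
top4 243 ((572.7050170898438, 59.00559997558594), (76.12190246582031, 76.85501098632812), 82.10122680664062) 25.02319363276297
well [572.1  58.9  -8.2] 1.3448750772416187
stand ((565.514892578125, 14.76361083984375), (186.8076629638672, 195.50054931640625), 81.67289733886719)
stand ((565.5286254882812, 14.856430053710938), (187.23367309570312, 195.5005645751953), 81.67292785644531)
```

```bash
python3 -m creep '{"commands":[0.008,0.005,0,1,0.03,0.018,0,3,0.06,0.037,0,6,0.095,0.058,0,9,0.13,0.08,0,12,0.165,0.101,0,15,0.2,0.123,0,18,0.235,0.145,0,21,0.27,0.166,0,24,0.29,0.178,0,25]}'
python3 -m creep '{"commands":[0.004,0.005,0,0,0.004,0.008,0,0,0.004,0.008,0,0,0.004,0.008,0,0,0.004,0.008,0,0,0.004,0.008,0,0,0.004,0.008,0,0,0.004,0.008,0,0,0.004,0.008,0,0,0.004,0.008,0,0]}'
python3 go.py 572.3 59 90 81.7
cat > jar.py <<'E'
from meas import *
from scipy.optimize import minimize
s=get_state()['ee_pos']
p,d,c=grab('scene');np.savez('sc_jar.npz',p=p,d=d);p=p.astype(int);P=cloud('scene',p,d);z=P[...,2]
lo=s[2]-71+4;hi=lo+38
m=(abs(P[...,0]-s[0])<60)&(abs(P[...,1]-s[1])<60)&(z>lo)&(z<hi)&(p.min(-1)>70)&(p.max(-1)-p.min(-1)<40)&(z>30)
q=P[m][:,:2];print(len(q),q.min(0),q.max(0),'z range',np.percentile(P[m][:,2],[2,98]))
def W(v):
    a=np.radians(v[2]);R=np.array([[np.cos(a),-np.sin(a)],[np.sin(a),np.cos(a)]]);L=abs((q-v[:2])@R).max(1); return np.minimum(abs(L-31),6).sum()
r=min((minimize(W,[s[0],s[1],y],method='Nelder-Mead') for y in(-25,-15,-8,0,8)),key=lambda r:r.fun);print('jar',r.x,r.fun/len(q))
W2=lambda y:W([s[0],s[1],y[0]]);r=min((minimize(W2,[y],method='Nelder-Mead') for y in(-25,-8,8)),key=lambda r:r.fun);print('yaw centred',r.x,r.fun/len(q))
E
python3 jar.py
```

```text
time: 19.45
ee_pos: [568.6, 48.2, 120.9]
ee_rot: [-0.0, 0.765, 0.644, 0.0]
force: [-0.2, 0.3, -3.2]
opening: 0.656
finger_force: 64.3
time: 20.28
ee_pos: [576.4, 46.7, 121.4]
ee_rot: [-0.0, 0.765, 0.644, 0.0]
force: [0.3, -0.4, -3.4]
opening: 0.65
finger_force: 64.3
t 20.28 pos [576.4  46.7 121.4] psi 80.24 tilt 0.01 q [ 0.08  0.4  -0.13  1.04  0.    1.82] F [ 0.3 -0.4 -3.4] M [-0.04 -0.02  0.03] open 0.650 f 64.3
target [572.3  59.   90. ] 81.7 tool shift m [ 0.0114 -0.0061  0.0314] turn -1.46
549 [539.7  18.9] [610.5  83.7] z range [55.5 92.1]
jar [578.4  46.5  -9.5] 1.2213797782298856
yaw centred [-9.6] 1.6444939869124324
```

```bash
python3 -m creep '{"commands":[0.003,-0.002,0.002,-1,0.007,-0.004,0.005,-1.4,0.011,-0.006,0.008,-1.4,0.0115,-0.006,0.011,-1.4,0.0115,-0.006,0.014,-1.4,0.0115,-0.006,0.016,-1.4,0.0115,-0.006,0.017,-1.4,0.0115,-0.006,0.017,-1.4,0.0115,-0.006,0.017,-1.4,0.0115,-0.006,0.017,-1.4]}'
python3 go.py 572.3 59 95 81.7
cat >> jar.py <<'E'
# well walls as the scene camera sees them
m=(z>12)&(z<24)&(p[...,0]-p[...,2]>30)&(abs(P[...,0]-572)<60)&(abs(P[...,1]-59)<60)
q=P[m][:,:2]
def Ww(v):
    a=np.radians(v[2]);R=np.array([[np.cos(a),-np.sin(a)],[np.sin(a),np.cos(a)]]);L=abs((q-v[:2])@R).max(1); return np.minimum(np.minimum(abs(L-38),abs(L-33)),5).sum()
r=minimize(Ww,[572.3,59,-8.3],method='Nelder-Mead');print('well scene',len(q),r.x,r.fun/len(q))
E
python3 jar.py
```

```text
time: 21.17
ee_pos: [572.6, 59.2, 104.4]
ee_rot: [0.0, 0.757, 0.654, 0.0]
force: [-0.9, 0.9, -2.7]
opening: 0.652
finger_force: 64.3
t 21.17 pos [572.6  59.2 104.4] psi 81.65 tilt 0.01 q [ 0.1   0.41 -0.16  1.    0.    1.82] F [-0.9  0.9 -2.7] M [-0.01  0.01  0.02] open 0.652 f 64.3
target [572.3  59.   95. ] 81.7 tool shift m [-0.0002 -0.0003  0.0094] turn -0.05
533 [536.7  33.4] [605.4  96.3] z range [38.5 74.7]
jar [574.3  59.3  -8.8] 1.231021590953894
yaw centred [-8.8] 1.5919215609792992
well scene 259 [574.4  61.2  -8.5] 1.0795547160786598
```

```bash
python3 -m creep '{"commands":[0.0005,0,0.002,0,0.0005,0,0.004,0,0.0005,0,0.006,0,0.0005,0,0.008,0,0.0005,0,0.01,0,0.0005,0,0.011,0,0.0005,0,0.012,0,0.0005,0,0.013,0,0.0005,0,0.013,0,0.0005,0,0.013,0]}'
python3 go.py 572.3 59.5 78 81.7
```

```text
time: 22.05
ee_pos: [572.6, 59.8, 91.3]
ee_rot: [-0.0, 0.757, 0.654, 0.0]
force: [-0.2, -0.0, -3.8]
opening: 0.65
finger_force: 64.3
t 22.05 pos [572.6  59.8  91.3] psi 81.66 tilt 0.01 q [ 0.1   0.42 -0.18  0.97  0.    1.82] F [-0.2 -0.  -3.8] M [ 0.01 -0.06  0.02] open 0.650 f 64.3
target [572.3  59.5  78. ] 81.7 tool shift m [-0.0003 -0.0002  0.0133] turn -0.04
```

Free entry: at 91 mm the jar's underside is about 6 mm inside the walls and nothing pushes back. I continue down.

```bash
python3 -m creep '{"commands":[0,0,0.002,0,0,0,0.004,0,0,0,0.006,0,0,0,0.008,0,0,0,0.01,0,0,0,0.011,0,0,0,0.012,0,0,0,0.013,0,0,0,0.013,0,0,0,0.013,0]}'
python3 go.py 572.3 59.5 78 81.7
```

```text
time: 22.88
ee_pos: [572.6, 59.7, 78.3]
ee_rot: [-0.0, 0.757, 0.654, 0.0]
force: [0.3, -0.6, -3.3]
opening: 0.649
finger_force: 64.4
t 22.88 pos [572.6  59.7  78.3] psi 81.66 tilt 0.01 q [ 0.1   0.43 -0.19  0.94  0.    1.82] F [ 0.3 -0.6 -3.3] M [ 0.02  0.02 -0.04] open 0.649 f 64.4
target [572.3  59.5  78. ] 81.7 tool shift m [-0.0003 -0.0002  0.0003] turn -0.04
```

```bash
python3 -m creep '{"commands":[0,0,0.0005,0,0,0,0.001,0,0,0,0.0015,0,0,0,0.002,0,0,0,0.002,0,0,0,0.002,0,0,0,0.002,0,0,0,0.002,0,0,0,0.002,0,0,0,0.002,0]}'
python3 go.py 572.3 59.5 77 81.7
python3 jar.py
```

```text
time: 23.72
ee_pos: [573.1, 59.9, 77.6]
ee_rot: [0.0, 0.757, 0.654, 0.001]
force: [-0.3, -0.2, 9.1]
opening: 0.653
finger_force: 65.4
t 23.72 pos [573.1  59.9  77.6] psi 81.66 tilt 0.11 q [ 0.1   0.43 -0.2   0.94  0.    1.82] F [-0.3 -0.2  9.1] M [0.12 0.81 0.01] open 0.653 f 65.4
target [572.3  59.5  77. ] 81.7 tool shift m [-0.0005 -0.0008  0.0006] turn -0.04
263 [537.2  35.8] [605.5  94.8] z range [30.5 48.2]
jar [574.7  59.4  -8.1] 1.2265896817469024
yaw centred [-7.5] 1.6304023426982217
well scene 237 [573.6  61.3  -8. ] 1.12869127678893
```

The jar is down: +9 N at TCP 77.6 mm, which puts its underside about 6 mm above the desk, on the well floor. It also sits at the well's centre and angle. I unscrew now, lifting with the thread.

```bash
python3 -m creep '{"commands":[0,0,0,-4,0,0,0,-10,0,0,0,-16,0,0,0,-22,0,0,0,-28,0,0,-0.0003,-34,0,0,-0.0006,-40,0,0,-0.0009,-46,0,0,-0.0013,-52,0,0,-0.0016,-58]}'
python3 go.py 572.3 59.5 77 81.7
```

```text
time: 24.6
ee_pos: [573.8, 59.8, 79.0]
ee_rot: [0.001, 0.342, 0.94, 0.001]
force: [0.2, -0.4, 2.2]
opening: 0.652
finger_force: 64.8
t 24.60 pos [573.8  59.8  79. ] psi 139.94 tilt 0.17 q [ 0.1   0.43 -0.19  0.94 -0.    0.8 ] F [ 0.2 -0.4  2.2] M [-0.03 -0.02 -0.06] open 0.652 f 64.8
target [572.3  59.5  77. ] 81.7 tool shift m [ 0.001  -0.0012  0.002 ] turn 58.24
```

```bash
python3 -m creep '{"commands":[0,0,-0.0003,-6,0,0,-0.0006,-12,0,0,-0.0009,-18,0,0,-0.0013,-24,0,0,-0.0016,-30,0,0,-0.002,-36,0,0,-0.0023,-42,0,0,-0.0026,-48,0,0,-0.0029,-54,0,0,-0.003,-58]}'
python3 go.py 572.3 59.5 77 81.7
python3 jar.py
```

```text
time: 25.43
ee_pos: [573.5, 59.9, 81.4]
ee_rot: [0.001, -0.156, 0.988, 0.0]
force: [2.0, 0.8, -1.8]
opening: 0.65
finger_force: 64.6
t 25.43 pos [573.5  59.9  81.4] psi -162.02 tilt 0.11 q [ 0.1   0.43 -0.19  0.95  0.   -0.21] F [ 2.   0.8 -1.8] M [ 0.18 -0.42 -0.01] open 0.650 f 64.6
target [572.3  59.5  77. ] 81.7 tool shift m [ 0.0012 -0.      0.0044] turn 116.28
407 [538.5  33.1] [604.9  95. ] z range [30.6 52.3]
jar [575.2  60.4  -4.3] 2.126114146190585
yaw centred [-5.] 2.4062479901829126
well scene 220 [571.7  61.4  -8.6] 1.0719896157339732
```

```bash
python3 -m creep '{"commands":[0,0,0,-4,0,0,0,-9,0,0,0,-14,0,0,0,-18,0,0,0,-20,0,0,0,-20,0,0,0,-20,0,0,0,-20,0,0,0,-20,0,0,0,-20]}'
python3 go.py 
python3 -m creep '{"commands":[0,0,-0.0005,0,0,0,-0.001,0,0,0,-0.0015,0,0,0,-0.002,0,0,0,-0.0025,0,0,0,-0.003,0,0,0,-0.003,0,0,0,-0.003,0,0,0,-0.003,0,0,0,-0.003,0]}'
python3 go.py; python3 jar.py
```

```text
time: 26.32
ee_pos: [573.0, 59.9, 81.2]
ee_rot: [0.0, -0.322, 0.947, 0.0]
force: [2.2, 2.9, 1.3]
opening: 0.652
finger_force: 64.7
t 26.32 pos [573.   59.9  81.2] psi -142.39 tilt 0.05 q [ 0.1   0.43 -0.19  0.95  0.   -0.55] F [2.2 2.9 1.3] M [ 0.46 -0.59 -0.07] open 0.652 f 64.7
time: 27.15
ee_pos: [572.5, 59.7, 83.9]
ee_rot: [-0.0, -0.323, 0.947, 0.0]
force: [1.3, -0.1, -1.5]
opening: 0.648
finger_force: 64.6
t 27.15 pos [572.5  59.7  83.9] psi -142.35 tilt 0.01 q [ 0.1   0.43 -0.19  0.96  0.   -0.55] F [ 1.3 -0.1 -1.5] M [ 0.17 -0.18  0.02] open 0.648 f 64.6
446 [538.9  32.6] [605.   95.9] z range [31.  54.3]
jar [575.4  60.   -5.2] 2.395261823335474
yaw centred [-5.7] 2.9399383381501316
well scene 224 [574.6  60.9  -8.1] 1.2723859462094638
```

```bash
cat > sh.py <<'E'
from meas import *
s=get_state()['ee_pos'];p,d,c=grab('scene');np.savez('sc_sh.npz',p=p,d=d);p=p.astype(int);P=cloud('scene',p,d);z=P[...,2]
m=(abs(P[...,0]-573)<48)&(abs(P[...,1]-60)<48)&(z>28)&(z<110)&(p.min(-1)>70)&(p.max(-1)-p.min(-1)<40)
print('white z hist',np.histogram(P[m][:,2],np.arange(28,92,3))[0])
E
python3 -m creep '{"commands":[0,0,-0.0005,0,0,0,-0.001,0,0,0,-0.0015,0,0,0,-0.002,0,0,0,-0.0025,0,0,0,-0.003,0,0,0,-0.003,0,0,0,-0.003,0,0,0,-0.003,0,0,0,-0.003,0]}'
python3 go.py; python3 sh.py; python3 sh.py
```

```text
time: 28.03
ee_pos: [572.5, 59.7, 86.9]
ee_rot: [-0.0, -0.323, 0.947, 0.0]
force: [-0.3, 0.4, -0.7]
opening: 0.652
finger_force: 64.6
t 28.03 pos [572.5  59.7  86.9] psi -142.35 tilt 0.01 q [ 0.1   0.43 -0.18  0.96  0.   -0.55] F [-0.3  0.4 -0.7] M [ 0.04 -0.01 -0.06] open 0.652 f 64.6
white z hist [ 41  39  35  48  41  46  52 110  76  24  16   5   1  10   9   4   4   4
   8   8   1]
white z hist [ 43  40  39  37  49  36  54 118  82  17  13   8   1   8  10   5   4   5
   5   8   4]
```

The shoulder still reads about 52 mm, so the jar is down. The wrist carries only the cap (−0.7 N), so the thread has let go. I lift the cap to about 12 mm above the rim.

```bash
python3 -m creep '{"commands":[0,0,-0.002,0,0,0,-0.005,0,0,0,-0.008,0,0,0,-0.011,0,0,0,-0.014,0,0,0,-0.016,0,0,0,-0.018,0,0,0,-0.018,0,0,0,-0.018,0,0,0,-0.018,0]}'
python3 go.py; python3 sh.py
python3 - <<'E'
import numpy as np,cv2
p=np.load('sc_sh.npz')['p'];cv2.imwrite('pics/c7.png',cv2.resize(p[150:320,160:400][:,:,::-1],(780,552),interpolation=cv2.INTER_CUBIC))
E
```

```text
time: 28.97
ee_pos: [572.5, 59.7, 104.8]
ee_rot: [-0.0, -0.323, 0.946, 0.0]
force: [-0.2, -0.9, -1.1]
opening: 0.65
finger_force: 64.6
t 28.97 pos [572.5  59.7 104.8] psi -142.34 tilt 0.02 q [ 0.1   0.41 -0.16  1.    0.   -0.55] F [-0.2 -0.9 -1.1] M [-0.02  0.07  0.02] open 0.650 f 64.6
white z hist [ 40  38  42  46  42  41  58 114  78  22  25  32  35  30  21   2   0   0
   1   6   7]
```

View pics/c7.png

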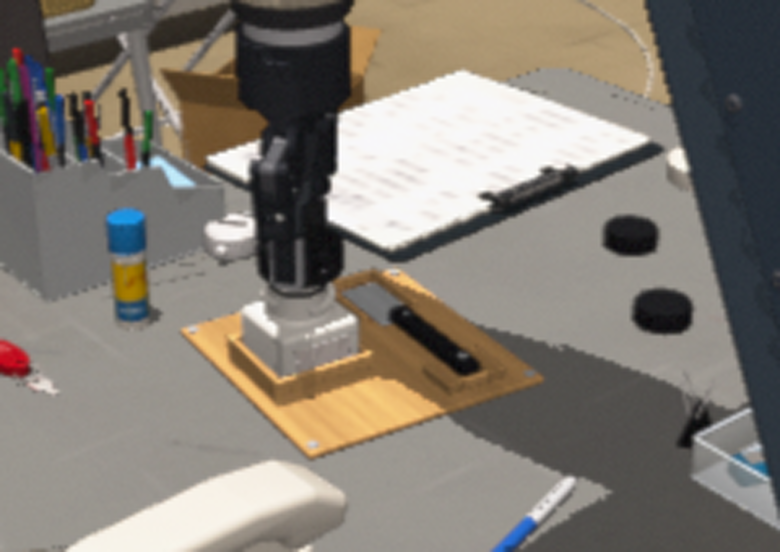

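The jar stands in the well with its white neck bare at crop (300,300). The cap is in the fingers just above it, and the spatula is in its bed at (415,325). The glue stick, key tag and tape roll have not moved. I hand in.

```bash
python3 -c "
from workcell import *
print(hand_in())"
```

```text
the job is handed in; nothing more can be done
None
```

I handed the job in at about 29 s of the 64 s: the spatula lies in its bed, the jar is down in the well, and the unscrewed cap is held level about 12 mm above the rim; no verdict came back.

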